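# Unhook the load link and seat it in the slot block

## Task

Take the steel load link off the barbed hook of its stand - raise it, tilt it and back it out over the barb, feeling your way so that the hook is never pushed hard - and then stand it upright, foot down and tab up, fully home in the empty slot of the aluminium block, and let go. Set it in gently, and leave the plate in the other slot and the loose things around where they are.

Things in the scene. Friction and masses are not known exactly. Their poses are not given: they have to be found in the camera images.
- stand: Fixed hook stand: foot plate 110 x 90 x 14 mm, upright post 20 x 30 mm, its top 176 mm above the table (the clamp collar around the bar reaches 182 mm). Origin on the table on the post's axis; x = the way the hook points. Everything on it, hook included, is rigid and must never be pushed with more than 18 N in all
- hook_root (a point): Where the hook, a plain steel round bar 8 mm thick, leaves the front of the post, on the bar's axis, 170 mm above the table; x = the way it points, z up. It runs level along +x to a bend. How far it stands out was clamped anew: the bend lies 68 to 96 mm from here, different each time and not measured; it must be felt or seen
- hook_mean_bend (a point): Fixed point on the bar's axis 82 mm from hook_root, only the average place of the bend (true one up to 14 mm off along x). From the bend the bar rises at 40 degrees for 30 mm to its tip, where a barb (5 mm rod) points back and up from the top side, reaching 10.5 mm above that part's centre line, measured square to it, 20 to 30 mm along the rise. The underside is smooth
- link_eye (a point): Centre of the eye of the load link, a flat steel plate 148 mm tall (z, tab up), 44 wide (y), 8 thick (x), 0.2 to 0.4 kg. The eye is a window through the thickness, 24 mm wide and 17 mm tall, 83.5 mm above the foot. At the start the link hangs by it, the bar running through along x, the eye's top edge lying on the bar 29 to 37 mm from hook_root
- link_tab (a point): Centre of the link's grip tab, 44 mm above link_eye: the tab is 26 mm wide (y), 8 mm thick (x) and reaches from 21.5 to 64.5 mm above link_eye; between it and the eye (top edge 8.5 mm above link_eye) the plate is 44 mm wide. Free for a grip from above across the 8 mm thickness. Link's axes
- link_foot (a point): Centre of the link's underside, 83.5 mm below link_eye, the end that goes into the slot; the link is a solid 44 x 8 mm plate for 75 mm above it. Either face may look forward. Link's axes
- slot_floor (a point): Centre of the floor of the empty slot in the fixed aluminium block (100 x 85 mm, 45 mm tall). The slot is 10.8 mm wide (x), 46.8 mm long (y), 30 mm deep, rigid (never push the link on it with over 40 N), floor 15 mm above the table, mouth with 2 mm bevels; z up. The other slot, 44 mm further along +x, holds the spare plate
- spare_mid (a point): Middle of the spare dark steel plate (8 x 44 x 62 mm) that stands in the other slot, sticking out 32 mm; leave it
- collar: Bystander: steel ring 56 mm across, 22 mm tall; origin under its centre
- bolt: Bystander: hex-head style bolt, 50 mm tall, standing on its head, 22 mm across; origin under its centre
- weight: Bystander: round dark steel weight, 90 mm across, 75 mm tall; origin under its centre
- clamp: Bystander: aluminium U-shaped clamp half, 50 x 90 x 40 mm tall; origin under its centre
- spanner_grip (a point): Bystander: hand tool (open-end wrench) lying near the table's side; point on its handle
- driver_grip (a point): Bystander: hand tool (screwdriver) lying near the table's side; point on its handle
Mind the look-alikes: they are no part of the job. Leave any green look-alike of the stand alone.

How it is judged (in metres and radians):
On the way:
1. the link is off the hook: its eye beyond the barb or clear above it, touching nothing of the stand, held by the fingers (distance between link_eye and hook_root above 0.14 m and contact force between link and stand below 0.1 N and contact force between the fingers and link above 0.5 N), for 0.2 s.
At the end, for the whole second after the job is handed in: The load link stands foot down in the empty slot: foot within 3 mm of the slot floor's height and 5 mm of its centre, leaning less than 8 degrees, at rest and released (horizontal distance between link_foot and slot_floor below 0.005 m and z of link_foot in the frame of slot_floor between -0.003 and 0.003 m and angle between link_foot's own z axis and vertical below 0.14 rad and z of link_eye in the frame of slot_floor above 0.07 m and linear speed of link below 0.02 m/s and angular speed of link below 0.6 rad/s and contact force between the fingers and link below 0.05 N); the robot touches nothing.
It fails at once if the hook or its stand takes more than 18 N (contact force between stand and anything else above 18 N).
It fails at once if the link is struck or forced into the block with more than 40 N (contact force between link and block above 40 N).
It fails at once if the spare plate is pulled or knocked (distance of spare_mid from where it was at the start of the episode above 0.012 m).
It fails at once if one of the loose things around is shifted by more than 25 mm (distance of any of collar, bolt, weight, clamp, spanner_grip, driver_grip from where it was at the start of the episode above 0.025 m).
It also fails if it takes over 72 s, if anything falls off the work surface, if the arm or the gripper's body presses on something with over 40 N, if the wrist force passes 120 N, or if a joint passes its speed limit or range.

## Robot

A 6-joint arm with a two-finger parallel gripper is mounted at the origin on the work surface. World frame = base frame: x ahead of the robot, y to its left, z up, the work surface at z = 0. Lengths are in m, angles in degrees, forces in N, time in s.
With the tool pointing down it reaches from about 0.35 to 0.875 m from the base axis. Payload 4.2 kg.
Tool frame: the origin (TCP) lies midway between the tips of the shut fingers; the grasp point (between the pads) lies 19 mm behind it; z points along the fingers, y is the direction in which the jaws open and shut (so a half turn about z gives the same grasp; the last joint's range is limited). The gripper opens to 87 mm and grips with 3 to 60 N. Pads are 19 mm wide; open, the fingers measure 117 mm over their backs; the gripper's body (75 mm by 190 mm) begins 51 mm behind the grasp point.
Start: joints at [-58.121, 22.042, 0.453, 0, -68.411, -14.817], TCP at [0.183, -0.597, 0.223] pointing down, gripper open.
Joint ranges: [-179.83, 179.83], [-69.29, 118.12], [-61.27, 80.66], [-181.25, 117.63], [-171.15, -9.14], [-177.46, 177.46]. Speed limits (degrees/s): [159.86, 159.86, 180, 180, 180, 180].

## Interface

Orientations are given as a 3x3 rotation matrix whose columns are the frame's x, y, z axes.
In Python, from station import r gives the robot as it stands.
- The arm moves only by the tool play_rows, never from a script. Its argument "commands" is a list that holds one entry, the list of rows, each a list of 7 numbers: the shift along the world's x, y, z in m, then the turn, a rotation vector about the world's x, y, z in rad, then the closure, from 0 (fully open) to 1 (shut). A call has 1 to 5 rows; each row is the pose to reach, as a shift and turn from the pose commanded when the call began; what a row does not reach only later rows make up. A row lasts 1/10 s, in which the tool goes at most 50 mm and 8.59 degrees, less where a joint would pass 70% of its speed; a pose out of reach is approached as far as the arm can. A call with a gripper value outside its range is refused whole. The fingers move at their own pace and stop on an object; the grip force is fixed at half the most. Time passes only in rows, so rows that repeat a pose let the fingers close. It gives the time, the measured TCP pose, the force and the opening at its end, in the units of the state.
- r.sense(): the state, without advancing time (a new reading comes with each control period).
- r.capture(name): name is "side" or "top" or "wrist"; returns a dict with "image" (480x640x3 uint8, red, green, blue), "range_z" (480x640 float32, m along the optical axis (not along the pixel's ray), 0 where there is no reading), "intrinsics" (3x3 intrinsics, pixels), "extrinsics" (4x4, takes a point from camera to world coordinates); the wrist camera has in their place "mount" (4x4, takes a point from camera to tool coordinates, whose origin is the TCP and whose axes are the flange's). Camera axes: x right, y up, looking along -z (the intrinsics and any distortion apply to the point x, -y, -z); pixel columns grow to the right and rows downward; lengths in m; the calibration is good to about 2 mm. The wrist camera is an equidistant fisheye: a pixel r from the principal point sees the ray r / f radians off the axis. A picture is of the moment at which its call begins: read the wrist's pose just before it.
- r.finish_job(): hands the job in, once; it reports no verdict.
The state is a dict: "time_s": time; "joints": joint angles; "joint_velocities": joint speeds; "effort": joint torques, N m; "tcp_pos": TCP position; "ee_rot": TCP orientation; "wrist_force": force on the tool from outside, world axes, zero at the start; "moment": the same for the moment, N m; "gripper_width": opening from 0.0 (shut) to 1.0 (fully open).
Only numpy, scipy, OpenCV 4.12 (cv2) and the standard library are available. Lean on these libraries where they do the work, as an engineer would, in place of code of your own. Each camera call takes 0.05 s, during which the arm holds its last target. There are 200 camera calls.

## Working session

There is one attempt and no reset: what is moved stays moved. The work goes in short steps, Python scripts to look and compute and a tool call to move; the robot and the scene stay as the last step left them, time stands still between calls to the robot, and variables do not carry over. Pictures are saved under pics/ and viewed, about 8 in all and at most 12, crops included, and the job is handed in when it is done.

Besides the shell and the picture viewer there is one more tool, called after ">>>" in YAML: its name, and indented under it one key for each argument. play_rows: Moves the arm, as the interface text tells. Its arguments: {"type":"object","properties":{"commands":{"type":"array","items":{"type":"array","items":{"type":"array","items":{"type":"number"}}}}},"required":["commands"]}

```bash
ls; mkdir -p pics
python3 - <<'E'
from station import r
import cv2,numpy as np,pickle
s=r.sense(); print({k:np.round(v,3).tolist() for k,v in s.items()})
d={}
for n in("side","top","wrist"):
    c=r.capture(n); d[n]=c
    cv2.imwrite(f"pics/{n}0.png",c["image"][...,::-1])
    print(n,[ (k,np.round(v,3).tolist()) for k,v in c.items() if k not in("image","range_z")])
pickle.dump(d,open("c0.pkl","wb"))
im=np.hstack([cv2.resize(d[n]["image"],(400,300)) for n in("side","top")])
E
```

```text
pics
{'time_s': 0.0, 'joints': [-58.119, 22.092, 0.382, -0.03, -68.411, -14.818], 'joint_velocities': [-0.002, -0.003, -0.075, -0.015, 0.039, 0.019], 'effort': [-0.001, -39.066, 18.741, 4.22, 0.011, -0.0], 'tcp_pos': [0.183, -0.597, 0.221], 'ee_rot': [[-0.956, -0.293, -0.001], [-0.293, 0.956, 0.002], [0.0, 0.002, -1.0]], 'wrist_force': [-0.824, 0.82, -1.254], 'moment': [0.044, 0.033, 0.039], 'gripper_width': 0.997}
side [('intrinsics', [[434.93, 0.0, 321.014], [0.0, 434.93, 238.798], [0.0, 0.0, 1.0]]), ('extrinsics', [[0.798, 0.367, -0.478, 0.002], [-0.603, 0.469, -0.645, -0.61], [-0.012, 0.803, 0.595, 0.707], [0.0, 0.0, 0.0, 1.0]])]
top [('intrinsics', [[538.635, 0.0, 311.092], [0.0, 538.635, 237.156], [0.0, 0.0, 1.0]]), ('extrinsics', [[0.022, 0.987, -0.161, 0.222], [-1.0, 0.021, -0.007, 0.002], [-0.003, 0.161, 0.987, 1.643], [0.0, 0.0, 0.0, 1.0]])]
wrist [('intrinsics', [[371.648, 0.0, 319.978], [0.0, 371.648, 243.898], [0.0, 0.0, 1.0]]), ('mount', [[0.0, 0.955, 0.295, 0.083], [1.0, -0.0, -0.0, 0.0], [0.0, 0.295, -0.955, -0.162], [0.0, 0.0, 0.0, 1.0]])]
```

View pics/side0.png

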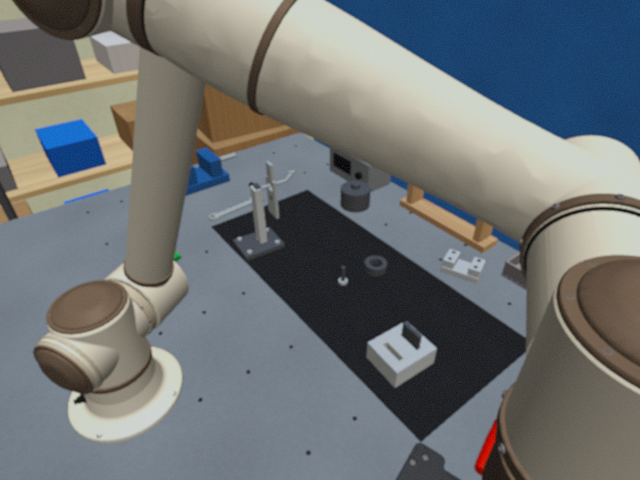

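View pics/top0.png

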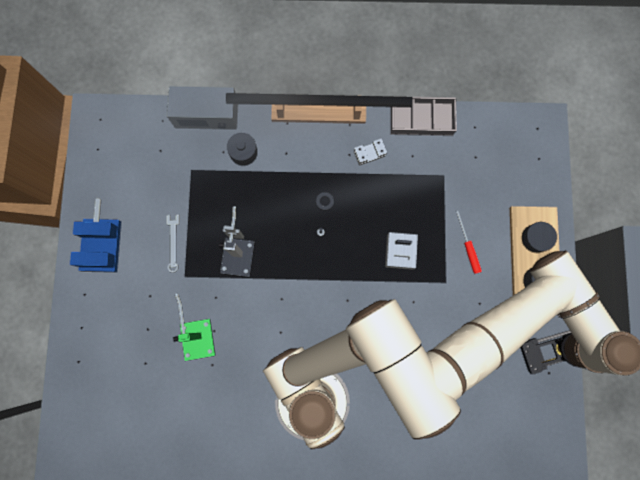

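The side view shows the dark-footed stand with the link at (270,195) and the block at (400,350). The top view shows the stand's foot at (237,257) with its hook pointing up to (234,207), the block at (402,250), and the green look-alike at (198,340). I take the dark-footed stand because the other one is green. Next, an enlarged crop to confirm, plus the range data.

```bash
cat > h.py <<'E'
import numpy as np,cv2,pickle
def cloud(c):
    K,E=c["intrinsics"],np.array(c["extrinsics"]); z=c["range_z"]
    v,u=np.mgrid[:480,:640]
    P=np.stack([(u-K[0][2])/K[0][0]*z,-(v-K[1][2])/K[1][1]*z,-z],-1)
    return P@E[:3,:3].T+E[:3,3]
def proj(c,p):
    K,E=c["intrinsics"],np.array(c["extrinsics"]); q=(np.asarray(p)-E[:3,3])@E[:3,:3]
    return K[0][2]+K[0][0]*q[...,0]/-q[...,2], K[1][2]+K[1][1]*q[...,1]/q[...,2]
E
python3 - <<'E'
from h import *
d=pickle.load(open("c0.pkl","rb"))
C=lambda n,x,y,w,h:cv2.resize(d[n]["image"][y:y+h,x:x+w],(400,300),interpolation=cv2.INTER_CUBIC)
im=np.vstack([np.hstack([C("top",185,200,112,84),C("side",216,155,96,72+28)]),np.hstack([C("top",374,222,56,56),C("side",355,312,92,72)])])
cv2.imwrite("pics/crop0.png",im[...,::-1])
T=cloud(d["top"]);S=cloud(d["side"])
for nm,c,(x0,x1,y0,y1) in(("standT",T,(215,260,200,285)),("blockT",T,(380,425,225,275)),):
    p=c[y0:y1,x0:x1].reshape(-1,3)
    for zl,zh in((.01,.025),(.04,.05),(.055,.09),(.1,.155),(.155,.178),(.178,.19),(.19,.25)):
        q=p[(p[:,2]>zl)&(p[:,2]<zh)]
        if len(q)>3: print(nm,zl,len(q),q.mean(0).round(4),q.min(0).round(3),q.max(0).round(3),cv2.minAreaRect((q[:,:2]*1000).astype(np.float32)))
p=S[155:260,205:310].reshape(-1,3)
for zl,zh in((.01,.025),(.1,.155),(.155,.178),(.178,.19),(.19,.25)):
        q=p[(p[:,2]>zl)&(p[:,2]<zh)]
        if len(q)>3: print("standS",zl,len(q),q.mean(0).round(4),cv2.minAreaRect((q[:,:2]*1000).astype(np.float32)))
p=S[312:385,355:447].reshape(-1,3)
for zl,zh in((.04,.05),(.055,.09)):
        q=p[(p[:,2]>zl)&(p[:,2]<zh)]
        if len(q)>3: print("blockS",zl,len(q),q.mean(0).round(4),cv2.minAreaRect((q[:,:2]*1000).astype(np.float32)))
E
```

```text
standT 0.01 669 [0.4159 0.2342 0.0142] [0.363 0.188 0.01 ] [0.6   0.304 0.023] ((483.97454833984375, 243.29605102539062), (113.99974060058594, 234.6344757080078), 84.49463653564453)
standT 0.04 7 [0.4253 0.2307 0.0465] [0.42  0.222 0.043] [0.435 0.248 0.05 ] ((423.2291564941406, 232.48826599121094), (12.289371490478516, 29.40553855895996), 24.718046188354492)
standT 0.055 26 [0.431  0.2313 0.0739] [0.42  0.221 0.057] [0.471 0.253 0.087] ((445.3378601074219, 236.80892944335938), (51.47218704223633, 31.601552963256836), 1.9417928457260132)
standT 0.1 91 [0.4474 0.2295 0.1264] [0.42 0.21 0.1 ] [0.474 0.255 0.153] ((446.3851623535156, 230.80946350097656), (52.97978591918945, 44.39985275268555), 3.791942596435547)
standT 0.155 166 [0.4558 0.2362 0.1715] [0.42  0.21  0.155] [0.521 0.266 0.178] ((469.71966552734375, 231.08877563476562), (45.437286376953125, 100.28207397460938), 72.51176452636719)
standT 0.178 80 [0.4623 0.2327 0.1828] [0.423 0.211 0.178] [0.539 0.262 0.19 ] ((479.3923645019531, 229.42495727539062), (41.25547409057617, 115.09027862548828), 69.56731414794922)
standT 0.19 67 [
[... 1026 characters left out ...]
55 267 [0.4564 0.2306 0.1687] ((473.3636169433594, 231.6029052734375), (47.80925750732422, 104.60628509521484), 74.99317169189453)
standS 0.178 104 [0.4731 0.2289 0.183 ] ((482.0428466796875, 234.17657470703125), (108.50963592529297, 47.3882942199707), 12.523370742797852)
standS 0.19 129 [0.4757 0.2289 0.2114] ((502.2866516113281, 223.53041076660156), (28.81513786315918, 71.18638610839844), 75.89183044433594)
blockS 0.04 1565 [ 0.4435 -0.2642  0.044 ] ((451.4954528808594, -259.9810791015625), (87.67046356201172, 102.70834350585938), 86.15415954589844)
blockS 0.055 229 [ 0.471  -0.2635  0.0689] ((473.39105224609375, -261.822021484375), (45.11625289916992, 11.6439790725708), 87.45689392089844)
```

View pics/crop0.png

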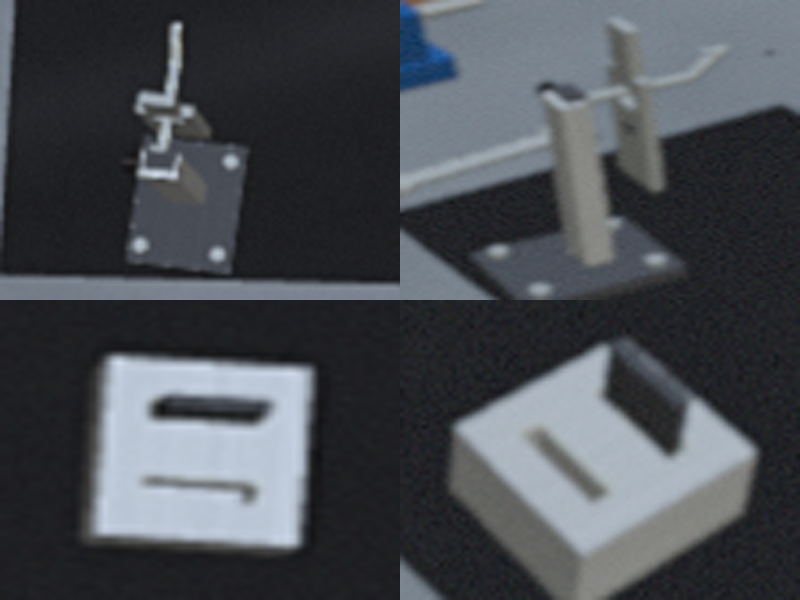

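The crop confirms it: the dark-footed stand carries the link (tab at the top, about 270,180 in the side view), and its bar ends in a rising tip. The near slot of the block is empty, and the dark spare stands in the far one. Next I fit axes.

Run:
```python
from h import *
d=pickle.load(open("c0.pkl","rb"))
for n in("top","side"):
    P=cloud(d[n]).reshape(-1,3)
    B=lambda a,b:P[np.all((P>a)&(P<b),1)]
    f=B([.34,.17,.010],[.48,.29,.019]); 
    f=f[f[:,2]<.019]; print(n,"foot",len(f),cv2.minAreaRect((f[:,:2]*1000).astype(np.float32)))
    t=B([.45,.19,.192],[.50,.27,.226]); print("tab",t.mean(0).round(4),cv2.fitLine((t[:,:2]*1000).astype(np.float32),cv2.DIST_HUBER,0,.01,.01).ravel(),cv2.minAreaRect((t[:,:2]*1000).astype(np.float32)))
    print(" tabtop",t[:,2].max(), B([.45,.19,.20],[.50,.27,.26])[:,2].max())
    c=B([.40,.19,.172],[.445,.28,.19]); print("posttop",c.mean(0).round(4),cv2.minAreaRect((c[:,:2]*1000).astype(np.float32)))
    b=B([.485,.2,.155],[.60,.28,.25]); b=b[np.argsort(b[:,0])]; print("bar",len(b));print(b.round(4)[::max(1,len(b)//24)].tolist())
    if len(b)>5: l=cv2.fitLine((b[:,:2]*1000).astype(np.float32),cv2.DIST_HUBER,0,.01,.01).ravel(); print(l,np.degrees(np.arctan2(l[1],l[0])))
    k=B([.37,-.33,.038],[.53,-.19,.052]); print("blk",cv2.minAreaRect((k[:,:2]*1000).astype(np.float32)))
    s=B([.44,-.33,.055],[.50,-.19,.09]); print("spare",s.mean(0),s[:,2].max(),cv2.fitLine((s[:,:2]*1000).astype(np.float32),cv2.DIST_HUBER,0,.01,.01).ravel())
```

```text
top foot 615 ((421.1228332519531, 237.58322143554688), (90.57498168945312, 110.60150146484375), 84.48931884765625)
tab [0.4704 0.2301 0.2113] [ 9.7833062e-03 -9.9995214e-01  4.6984525e+02  2.3097409e+02] ((472.3956604003906, 232.51734924316406), (26.541656494140625, 7.935464382171631), 83.24242401123047)
 tabtop 0.22550418543611261 0.23611583420648152
posttop [0.4322 0.2413 0.1775] ((433.18963623046875, 244.27301025390625), (43.7934684753418, 21.779260635375977), 84.46235656738281)
bar 59
[[0.4859, 0.2276, 0.1694], [0.4889, 0.2308, 0.1681], [0.4913, 0.2305, 0.1704], [0.4916, 0.228, 0.169], [0.4933, 0.2271, 0.1751], [0.496, 0.2328, 0.1751], [0.4967, 0.2305, 0.172], [0.4992, 0.2304, 0.1734], [0.5013, 0.2271, 0.1776], [0.5044, 0.2303, 0.176], [0.5052, 0.2282, 0.1719], [0.5077, 0.2309, 0.1732], [0.5102, 0.2307, 0.1751], [0.5116, 0.2261, 0.1688], [0.5137, 0.2257, 0.1725], [0.5157, 0.2308, 0.1759], [0.517, 0.229, 0.1697], [0.5186, 0.231, 0.1758], [0.5199, 0.2263, 0.1698], [0.5214, 0.2283, 0.176], [0.5227, 0.2301, 0.1831], [0.5235, 0.2259, 0.193], [0.5258, 0.2248, 0.1824], [0.5274, 0.2296, 
[... 1237 characters left out ...]
727], [0.5158, 0.2283, 0.1695], [0.5165, 0.2247, 0.1708], [0.5197, 0.2241, 0.1785], [0.5213, 0.227, 0.1739], [0.5227, 0.2286, 0.1785], [0.5239, 0.2263, 0.1733], [0.5254, 0.2236, 0.1768], [0.5268, 0.2247, 0.1873], [0.5276, 0.2263, 0.1835], [0.5299, 0.2249, 0.1862], [0.5301, 0.225, 0.1889], [0.5327, 0.2246, 0.1854], [0.5361, 0.2247, 0.1899], [0.5365, 0.2298, 0.1905], [0.5396, 0.2254, 0.1885]]
[ 9.94944572e-01 -1.00425564e-01  5.16497131e+02  2.27065689e+02] -5.7636766
blk ((451.1990966796875, -259.6795654296875), (88.37591552734375, 102.26823425292969), 86.92154693603516)
spare [ 0.47102647 -0.26347806  0.06892188] 0.078605928608255 [ 3.7465341e-02  9.9929792e-01  4.7003476e+02 -2.6293561e+02]
```

>>> play_rows:
  commands:
    - [[0.067,0.197,0.11,0,0,0,0],[0.067,0.197,0.11,0,0,0,0],[0.067,0.197,0.11,0,0,0,0],[0.067,0.197,0.11,0,0,0.1,0],[0.067,0.197,0.11,0,0,0.2,0]]

```text
time_s: 0.65
tcp_pos: [0.2507, -0.3985, 0.3342]
ee_rot: [[-0.876, -0.482, 0.002], [-0.482, 0.876, -0.001], [-0.001, -0.002, -1.0]]
wrist_force: [0.9, -1.0, 0.8]
gripper_width: 1.001
```

>>> play_rows:
  commands:
    - [[0.11,0.21,0,0,0,0.5,0],[0.11,0.21,0,0,0,0.5,0],[0.11,0.21,0,0,0,0.5,0],[0.11,0.21,0,0,0,0.5,0],[0.11,0.21,0,0,0,0.5,0]]

```text
time_s: 1.15
tcp_pos: [0.3608, -0.1881, 0.3327]
ee_rot: [[-0.54, -0.842, 0.001], [-0.842, 0.54, 0.0], [-0.001, -0.001, -1.0]]
wrist_force: [1.0, -0.7, -0.1]
gripper_width: 1.002
```

>>> play_rows:
  commands:
    - [[0.06,0.24,0,0,0,0.478,0],[0.06,0.24,0,0,0,0.478,0],[0.06,0.24,0,0,0,0.478,0],[0.06,0.24,0,0,0,0.478,0],[0.06,0.24,0,0,0,0.478,0]]

```text
time_s: 1.65
tcp_pos: [0.4201, 0.0517, 0.3327]
ee_rot: [[-0.093, -0.996, 0.0], [-0.996, 0.093, 0.0], [-0.0, -0.0, -1.0]]
wrist_force: [1.4, -0.9, -0.1]
gripper_width: 0.996
```

>>> play_rows:
  commands:
    - [[0.052,0.18,-0.013,0,0,0,0],[0.052,0.18,-0.013,0,0,0,0],[0.052,0.18,-0.013,0,0,0,0],[0.052,0.18,-0.013,0,0,0,0],[0.052,0.18,-0.013,0,0,0,0]]

```text
time_s: 2.15
tcp_pos: [0.4728, 0.2333, 0.3172]
ee_rot: [[-0.091, -0.996, -0.003], [-0.996, 0.091, -0.002], [0.002, 0.002, -1.0]]
wrist_force: [-0.3, -1.2, -0.7]
gripper_width: 0.999
```

```bash
cat >> h.py <<'E'
def wcloud(c,s):
    """fisheye wrist -> world points"""
    K,M=np.array(c["intrinsics"]),np.array(c["mount"]); z=c["range_z"]
    v,u=np.mgrid[:480,:640]; x=(u-K[0,2])/K[0,0]; y=(v-K[1,2])/K[1,1]
    th=np.hypot(x,y); k=np.tan(th)/np.maximum(th,1e-9)
    P=np.stack([x*k*z,-y*k*z,-z],-1)@M[:3,:3].T+M[:3,3]
    return P@np.array(s["ee_rot"]).T+np.array(s["tcp_pos"])
E
python3 - <<'E'
from h import *
from station import r
s=r.sense();c=r.capture("wrist");pickle.dump((s,c),open("w1.pkl","wb"))
print(s["tcp_pos"],s["wrist_force"],s["joints"])
cv2.imwrite("pics/w1.png",c["image"][...,::-1])
P=wcloud(c,s).reshape(-1,3); print((c["range_z"]>0).mean())
B=lambda a,b:P[np.all((P>a)&(P<b),1)]
t=B([.455,.20,.19],[.49,.26,.235]); 
if len(t): print("tab",len(t),t.mean(0),t.min(0),t.max(0))
for z0 in(.20,.215,.225):
  q=B([.455,.20,z0],[.49,.26,z0+.01]); print(z0,len(q),cv2.minAreaRect((q[:,:2]*1000).astype(np.float32)) if len(q)>3 else'')
b=B([.485,.2,.155],[.60,.28,.25]); print("bar",len(b),b.max(0) if len(b) else'')
l=cv2.fitLine((b[:,:2]*1000).astype(np.float32),cv2.DIST_HUBER,0,.01,.01).ravel();print(l)
for x in np.arange(.488,.55,.003):
  q=b[(b[:,0]>x)&(b[:,0]<x+.003)]
  if len(q): print(round(x,3),len(q),np.percentile(q,[5,50,95],axis=0).round(4)[:,1:].T.tolist())
E
```

```text
[0.47283707 0.23328686 0.31721131] [-0.34945018 -1.19330166 -0.68681042] [ 4.38802732e+01  9.40392908e+00 -3.49109180e+00 -3.87138130e-02
 -7.72769137e+01 -4.91022220e+01]
0.995927734375
tab 562 [0.47381452 0.23038362 0.22543946] [0.46929808 0.22003091 0.19010233] [0.47885645 0.24701552 0.23158222]
0.2 38 ((472.8323974609375, 220.87710571289062), (1.4401686191558838, 6.9373555183410645), 86.34425354003906)
0.215 40 ((473.46697998046875, 220.94857788085938), (0.8365119695663452, 8.057841300964355), 84.49642181396484)
0.225 445 ((474.20166015625, 233.6392059326172), (26.57462501525879, 8.535672187805176), 84.83671569824219)
bar 603 [0.54083312 0.2352454  0.19401563]
[ 9.93535697e-01 -1.13519914e-01  5.14688477e+02  2.28746170e+02]
0.488 30 [[0.2288, 0.2315, 0.2347], [0.1718, 0.1732, 0.1752]]
0.491 27 [[0.2285, 0.2309, 0.2346], [0.1713, 0.1728, 0.1748]]
0.494 30 [[0.2285, 0.231, 0.2341], [0.1716, 0.1733, 0.1749]]
0.497 27 [[0.2283, 0.2302, 0.2336], [0.1712, 0.1736, 0.1742]]
0.5 28 [[0.2278, 0.2307, 0.2336], [0.1713, 0.1735, 0.1744]]
0.503 26 [[0.2275, 0.2301, 0.2335], [0.1719, 0.173, 0.1747]]
0.506 28 [[0.2274, 0.2295, 0.233], [0.1704, 0.1732, 0.1743]]
0.509 28 [[0.227, 0.2294, 0.2329], [0.1715, 0.1735, 0.1751]]
0.512 30 [[0.2266, 0.2293, 0.2325], [0.1711, 0.1735, 0.1758]]
0.515 34 [[0.2261, 0.2283, 0.232], [0.1725, 0.1755, 0.1774]]
0.518 37 [[0.2258, 0.2284, 0.2326], [0.1756, 0.1781, 0.1804]]
0.521 40 [[0.2255, 0.2281, 0.2321], [0.1775, 0.181, 0.183]]
0.524 51 [[0.2251, 0.2276, 0.2316], [0.1807, 0.1838, 0.1922]]
0.527 38 [[0.2247, 0.2264, 0.2297], [0.1832, 0.1905, 0.1932]]
0.53 33 [[0.2243, 0.2259, 0.2296], [0.1844, 0.1907, 0.1931]]
0.533 42 [[0.2239, 0.2266, 0.2309], [0.1876, 0.1912, 0.1934]]
0.536 33 [[0.2236, 0.2264, 0.2299], [0.19, 0.1924, 0.1938]]
0.539 15 [[0.2245, 0.2271, 0.23], [0.1904, 0.1921, 0.1928]]
```

View pics/w1.png

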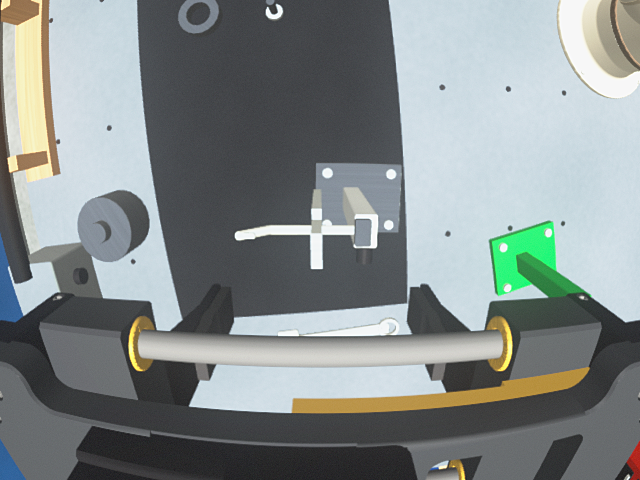

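The wrist view shows the link tab edge at (316,230), the bar running left to its barb tip at (240,236), and the post at (368,232). The range fit puts the tab at (0.474, 0.2336) with its top at z 0.230, as it must be. The hook yaw is about -5.4° and the bend is at x≈0.5155. Now I go down and grip.

>>> play_rows:
  commands:
    - [[0.0014,0.0003,-0.05,0,0,0,0],[0.0014,0.0003,-0.09,0,0,0,0],[0.0014,0.0003,-0.11,0,0,0,0],[0.0014,0.0003,-0.118,0,0,0,0],[0.0014,0.0003,-0.118,0,0,0,0]]

```text
time_s: 2.7
tcp_pos: [0.4736, 0.229, 0.2013]
ee_rot: [[-0.095, -0.995, -0.001], [-0.995, 0.095, -0.001], [0.001, 0.001, -1.0]]
wrist_force: [0.7, 0.1, 0.6]
gripper_width: 1.002
```

>>> play_rows:
  commands:
    - [[0,0,0,0,0,0,0.7],[0,0,0,0,0,0,0.8],[0,0,0,0,0,0,0.9],[0,0,0,0,0,0,1],[0,0,0,0,0,0,1]]

```text
time_s: 3.2
tcp_pos: [0.4739, 0.2299, 0.2019]
ee_rot: [[-0.095, -0.995, 0.001], [-0.995, 0.095, 0.0], [-0.001, -0.0, -1.0]]
wrist_force: [0.4, 0.2, 0.1]
gripper_width: 0.63
```

>>> play_rows:
  commands:
    - [[0,0,0,0,0,0,1],[0,0,0,0,0,0,1],[0,0,0,0,0,0,1],[0,0,0,0,0,0,1],[0,0,0,0,0,0,1]]

```text
time_s: 3.7
tcp_pos: [0.4738, 0.2298, 0.2015]
ee_rot: [[-0.095, -0.995, -0.0], [-0.995, 0.095, -0.0], [0.0, 0.0, -1.0]]
wrist_force: [-0.2, 0.3, 0.9]
gripper_width: 0.175
```

>>> play_rows:
  commands:
    - [[0,0,0,0,0,0,1],[0,0,0,0,0,0,1],[0,0,0,0,0,0,1],[0,0,0,0,0,0,1],[0,0,0,0,0,0,1]]

```text
time_s: 4.2
tcp_pos: [0.474, 0.2299, 0.2016]
ee_rot: [[-0.095, -0.995, 0.0], [-0.995, 0.095, 0.0], [-0.0, -0.0, -1.0]]
wrist_force: [0.8, -0.1, -0.1]
gripper_width: 0.089
```

```bash
cat > g.py <<'E'
from h import *
from station import r
np.set_printoptions(precision=4,suppress=True)
def look(tag):
    s=r.sense();c=r.capture("wrist");pickle.dump((s,c),open(tag+".pkl","wb"))
    cv2.imwrite(f"pics/{tag}.png",c["image"][...,::-1]); print(s["time_s"],s["tcp_pos"],"F",s["wrist_force"],"M",s["moment"],"w",s["gripper_width"]); return s,c,wcloud(c,s)
E
python3 - <<'E'
from g import *
s,c,W=look("w2")
P=W.reshape(-1,3); R=np.array(s["ee_rot"]); L=(P-s["tcp_pos"])@R   # tool coords
# link points: near plate plane |y|<7mm, z 0..0.14
for z0 in np.arange(-.03,.13,.01):
    q=L[(abs(L[:,1])<.012)&(abs(L[:,0])<.03)&(L[:,2]>z0)&(L[:,2]<z0+.01)]
    if len(q)>2: print(round(z0,2),len(q),np.percentile(q,[2,50,98],axis=0)[:,:2].T.round(4).tolist())
E
```

```text
4.2 [0.474  0.2299 0.2016] F [ 0.8252 -0.1373 -0.0956] M [ 0.0582 -0.1585 -0.0381] w 0.08934742626493578
-0.03 1013 [[0.0004, 0.0091, 0.0117], [-0.0108, 0.0009, 0.0113]]
-0.02 536 [[0.0085, 0.0097, 0.0118], [-0.0109, -0.0, 0.0114]]
-0.01 438 [[0.0085, 0.0098, 0.0118], [-0.011, 0.0004, 0.0115]]
0.0 137 [[0.0083, 0.0089, 0.0099], [-0.004, 0.0013, 0.0078]]
0.01 349 [[0.0087, 0.0134, 0.018], [-0.0023, 0.0013, 0.0049]]
0.02 215 [[-0.0026, -0.0004, 0.0184], [-0.0105, 0.0008, 0.0114]]
0.03 121 [[-0.0012, 0.0177, 0.0182], [-0.0109, 0.0013, 0.0112]]
0.04 76 [[0.0175, 0.018, 0.0185], [-0.0022, 0.0013, 0.0048]]
0.05 52 [[0.0175, 0.0179, 0.0183], [-0.0024, 0.0013, 0.0049]]
0.06 60 [[0.0176, 0.0182, 0.0186], [-0.0025, 0.0013, 0.0049]]
0.07 41 [[0.0177, 0.0181, 0.0184], [-0.0027, 0.0013, 0.0046]]
0.08 49 [[0.0174, 0.018, 0.0187], [-0.0022, 0.0006, 0.0047]]
0.09 36 [[0.0181, 0.0182, 0.0186], [-0.0023, 0.0016, 0.0049]]
0.1 27 [[0.0177, 0.0181, 0.0183], [-0.0024, 0.0006, 0.005]]
0.11 26 [[0.0177, 0.0179, 0.0181], [-0.0025, 0.0013, 0.0044]]
```

Run:
```python
from g import *
s,c=pickle.load(open("w2.pkl","rb")); P=wcloud(c,s).reshape(-1,3)
a=np.radians(-5.4);u=np.array([np.cos(a),np.sin(a),0]);v=np.array([-np.sin(a),np.cos(a),0])
O=np.array([.4727,.234,0]) # link centre as the camera sees it
Q=np.stack([(P-O)@u,(P-O)@v,P[:,2]],1)
q=Q[(abs(Q[:,1])<.012)&(Q[:,0]>.006)&(Q[:,0]<.08)&(Q[:,2]>.155)&(Q[:,2]<.2)]
for x in np.arange(.02,.07,.003):
    w=q[(q[:,0]>x)&(q[:,0]<x+.003)]
    if len(w)>4: print(round(x+.0015,4),len(w),np.percentile(w,[2,50,98],axis=0)[:,1:].T.round(4).tolist())
for lo,hi in((-.06,-.012),):
    w=Q[(abs(Q[:,1])<.03)&(Q[:,0]>lo)&(Q[:,0]<hi)&(Q[:,2]>.12)&(Q[:,2]<.195)]; print("post",np.percentile(w,[1,50,99],axis=0))
```

```text
0.0215 78 [[-0.0042, -0.0016, 0.0024], [0.1683, 0.1731, 0.1748]]
0.0245 70 [[-0.004, -0.0018, 0.0024], [0.1686, 0.1732, 0.1748]]
0.0275 76 [[-0.0043, -0.0019, 0.0025], [0.1683, 0.1735, 0.1749]]
0.0305 75 [[-0.0042, -0.0018, 0.0025], [0.1685, 0.1734, 0.1746]]
0.0335 72 [[-0.0041, -0.0018, 0.0027], [0.1683, 0.1734, 0.175]]
0.0365 71 [[-0.004, -0.0015, 0.0028], [0.1687, 0.1732, 0.1749]]
0.0395 71 [[-0.0041, -0.0019, 0.0026], [0.1688, 0.1732, 0.1747]]
0.0425 88 [[-0.0044, -0.0017, 0.0026], [0.1684, 0.1741, 0.1769]]
0.0455 92 [[-0.0042, -0.0018, 0.0029], [0.1722, 0.1768, 0.1796]]
0.0485 87 [[-0.0042, -0.0016, 0.003], [0.1744, 0.1793, 0.1817]]
0.0515 117 [[-0.0041, -0.0015, 0.003], [0.1771, 0.1821, 0.1923]]
0.0545 102 [[-0.0041, -0.0021, 0.0009], [0.1796, 0.1851, 0.1932]]
0.0575 86 [[-0.0042, -0.0027, -0.0005], [0.1821, 0.1878, 0.1928]]
0.0605 68 [[-0.0044, -0.0028, -0.0005], [0.1844, 0.1895, 0.1928]]
0.0635 67 [[-0.0046, -0.0029, -0.0006], [0.1864, 0.1909, 0.1934]]
0.0665 44 [[-0.0043, -0.0028, -0.0004], [0.1884, 0.1918, 0.1941]]
0.0695 7 [[-0.003, -0.0011, 0.0002], [0.1898, 0.1906, 0.1923]]
post [[-0.0496 -0.0154  0.1213]
 [-0.0358 -0.0085  0.1737]
 [-0.0154  0.0099  0.1829]]
```

>>> play_rows:
  commands:
    - [[0,0,0.001,0,0,0,1],[0,0,0.002,0,0,0,1],[0,0,0.0035,0,0,0,1],[0,0,0.0045,0,0,0,1],[0,0,0.0045,0,0,0,1]]

```text
time_s: 4.75
tcp_pos: [0.4737, 0.2298, 0.2061]
ee_rot: [[-0.095, -0.995, -0.0], [-0.995, 0.095, -0.0], [0.0, 0.0, -1.0]]
wrist_force: [0.0, 0.4, -3.1]
gripper_width: 0.089
```

>>> play_rows:
  commands:
    - [[0.007,-0.0007,0,0,0,0,1],[0.015,-0.0014,0,0,0,0,1],[0.023,-0.0022,0,0,0,0,1],[0.029,-0.0027,0,0,0,0,1],[0.0329,-0.0031,0,0,0,0,1]]

```text
time_s: 5.25
tcp_pos: [0.5075, 0.2266, 0.2058]
ee_rot: [[-0.095, -0.995, -0.0], [-0.995, 0.095, -0.0], [0.0, 0.0, -1.0]]
wrist_force: [0.1, 0.6, -2.6]
gripper_width: 0.088
```

>>> play_rows:
  commands:
    - [[0,0,0,0,0,0,1],[-0.0006,0,0,-0.0082,-0.087,0,1],[-0.0011,0.0001,-0.0003,-0.0164,-0.174,0,1],[-0.0017,0.0001,-0.0007,-0.0246,-0.261,0,1],[-0.0023,0.0002,-0.0012,-0.0328,-0.3475,0,1]]

```text
time_s: 5.75
tcp_pos: [0.5041, 0.2274, 0.2053]
ee_rot: [[-0.094, -0.934, 0.344], [-0.996, 0.089, -0.031], [-0.002, -0.345, -0.939]]
wrist_force: [1.2, -0.6, -3.4]
gripper_width: 0.09
```

>>> play_rows:
  commands:
    - [[0,0,0,0,0,0,1]]

```text
time_s: 5.85
tcp_pos: [0.5004, 0.2236, 0.2021]
ee_rot: [[-0.093, -0.937, 0.336], [-0.996, 0.086, -0.038], [0.007, -0.338, -0.941]]
wrist_force: [0.4, -0.5, -4.1]
gripper_width: 0.09
```

>>> play_rows:
  commands:
    - [[0,0,0,0,0,0,1]]

```text
time_s: 5.95
tcp_pos: [0.5041, 0.2269, 0.2051]
ee_rot: [[-0.094, -0.936, 0.339], [-0.996, 0.089, -0.032], [-0.0, -0.341, -0.94]]
wrist_force: [0.5, 0.5, -2.5]
gripper_width: 0.084
```

>>> play_rows:
  commands:
    - [[0,0,0,0,0,0,1]]

```text
time_s: 6.05
tcp_pos: [0.5057, 0.2281, 0.2062]
ee_rot: [[-0.095, -0.935, 0.342], [-0.995, 0.09, -0.03], [-0.003, -0.343, -0.939]]
wrist_force: [-0.1, 1.1, -2.3]
gripper_width: 0.089
```

>>> play_rows:
  commands:
    - [[0,0,0,0,0,0,1],[0,0,0,0,0,0,1],[0,0,0,0,0,0,1]]

```text
time_s: 6.35
tcp_pos: [0.5049, 0.2271, 0.205]
ee_rot: [[-0.095, -0.935, 0.34], [-0.995, 0.09, -0.032], [-0.001, -0.342, -0.94]]
wrist_force: [0.2, 0.1, -3.2]
gripper_width: 0.09
```

>>> play_rows:
  commands:
    - [[-0.0003,0,0.0001,-0.0016,-0.017,0,1],[-0.0009,0.0001,0.0002,-0.0041,-0.043,0,1],[-0.0015,0.0001,0.0003,-0.0068,-0.072,0,1],[-0.002,0.0002,0.0004,-0.0094,-0.1,0,1],[-0.0024,0.0002,0.0005,-0.012,-0.127,0,1]]

```text
time_s: 6.85
tcp_pos: [0.5021, 0.2274, 0.2054]
ee_rot: [[-0.095, -0.884, 0.458], [-0.996, 0.084, -0.043], [-0.001, -0.46, -0.888]]
wrist_force: [-0.0, -1.0, -2.4]
gripper_width: 0.087
```

>>> play_rows:
  commands:
    - [[-0.0005,0,0,-0.0025,-0.027,0,1],[-0.001,0.0001,0,-0.005,-0.053,0,1],[-0.0015,0.0001,0,-0.0074,-0.079,0,1],[-0.002,0.0002,0,-0.01,-0.106,0,1],[-0.0025,0.0002,0,-0.012,-0.127,0,1]]

```text
time_s: 7.35
tcp_pos: [0.4994, 0.2276, 0.2052]
ee_rot: [[-0.094, -0.819, 0.566], [-0.996, 0.077, -0.053], [-0.001, -0.569, -0.823]]
wrist_force: [0.5, -0.5, -2.1]
gripper_width: 0.084
```

>>> play_rows:
  commands:
    - [[-0.0005,0,-0.0001,-0.0023,-0.024,0,1],[-0.001,0.0001,-0.0002,-0.0047,-0.05,0,1],[-0.0014,0.0001,-0.0003,-0.0066,-0.07,0,1],[-0.0017,0.0002,-0.0003,-0.008,-0.084,0,1],[-0.0018,0.0002,-0.0003,-0.0088,-0.0935,0,1]]

```text
time_s: 7.85
tcp_pos: [0.4976, 0.2279, 0.2048]
ee_rot: [[-0.093, -0.763, 0.64], [-0.996, 0.072, -0.059], [-0.001, -0.642, -0.766]]
wrist_force: [0.2, -0.9, -2.6]
gripper_width: 0.087
```

>>> play_rows:
  commands:
    - [[0,0,0,0,0,0,1],[0,0,0,0,0,0,1],[0,0,0,0,0,0,1]]

```text
time_s: 8.15
tcp_pos: [0.4978, 0.2278, 0.2051]
ee_rot: [[-0.094, -0.763, 0.64], [-0.996, 0.073, -0.06], [-0.001, -0.643, -0.766]]
wrist_force: [-0.4, -0.4, -3.6]
gripper_width: 0.088
```

```bash
cat >> g.py <<'E'
a=np.radians(-5.4);U=np.array([np.cos(a),np.sin(a),0]);V=np.array([-np.sin(a),np.cos(a),0])
c4,s4=np.cos(np.radians(40)),np.sin(np.radians(40)); RS=c4*U+s4*np.array([0,0,1]); RP=-s4*U+c4*np.array([0,0,1])
E
python3 - <<'E'
from g import *
s,c,W=look("w3")
R=np.array(s["ee_rot"]);print(R)
print("tilt",np.degrees(np.arctan2(R[:,2]@U,-R[2,2])))
eye=np.array(s["tcp_pos"])+R@[-.004,0,.0361]; print("eye",eye)
im=c["image"][120:420,160:560]; cv2.imwrite("pics/w3c.png",cv2.resize(im,(800,600),interpolation=cv2.INTER_CUBIC)[...,::-1])
E
```

```text
8.15 [0.4978 0.2278 0.2051] F [-0.4491 -0.4446 -3.5537] M [ 0.2181  2.1388 -0.0334] w 0.08750195352814011
[[-0.0943 -0.7628  0.6398]
 [-0.9955  0.073  -0.0598]
 [-0.0011 -0.6426 -0.7662]]
tilt 39.98254800607452
eye [0.5213 0.2297 0.1775]
```

View pics/w3c.png

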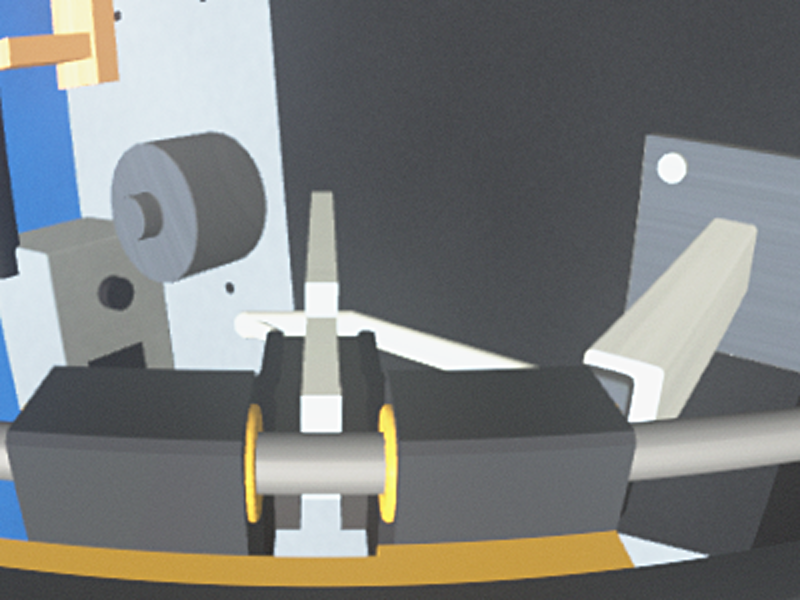

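The view shows the link tilted square to the rise at (320,300) and the barb ahead at (245,322), with nothing caught. Next I measure the rise in the tool frame.

```bash
cat >> g.py <<'E'
def rise(s,W):
    L=(W.reshape(-1,3)-s["tcp_pos"])@np.array(s["ee_rot"]); L=L[(abs(L[:,0]-.0)<.03)&(L[:,1]>-.06)&(L[:,1]<.04)&(L[:,2]<.14)]
    e=L[(L[:,0]>.0165)&(L[:,0]<.02)&(L[:,2]>.02)]; print("link edge y",np.percentile(e[:,1],[2,50,98]),"z",np.percentile(e[:,2],[1,99]))
    sh=L[(L[:,0]>.0115)&(L[:,0]<.0165)&(abs(L[:,1]-.001)<.004)]; print("shoulder z",np.percentile(sh[:,2],[2,20,50]))
    b=L[(L[:,2]>.018)&(L[:,2]<.07)&(L[:,0]<.012)&(L[:,0]>-.02)]
    for y in np.arange(-.044,.03,.003):
        w=b[(b[:,1]>y)&(b[:,1]<y+.003)]
        if len(w)>4: print(round(y+.0015,4),len(w),"x",np.percentile(w[:,0],[3,97]),"z",np.percentile(w[:,2],[3,50,97]))
E
python3 - <<'E'
from g import *
s,c=pickle.load(open("w3.pkl","rb")); rise(s,wcloud(c,s))
E
```

```text
link edge y [-0.0025  0.001   0.005 ] z [0.0208 0.1186]
shoulder z [0.0128 0.0134 0.0139]
-0.0245 11 x [-0.0041 -0.0014] z [0.0348 0.0363 0.038 ]
-0.0215 61 x [-0.0063  0.0006] z [0.0333 0.0349 0.038 ]
-0.0185 69 x [-0.0062  0.0006] z [0.0313 0.0343 0.0377]
-0.0155 76 x [-0.005   0.0008] z [0.0287 0.0326 0.0379]
-0.0125 50 x [-0.0025  0.0008] z [0.0298 0.0348 0.0384]
-0.0095 61 x [-0.0054  0.0007] z [0.0321 0.0344 0.0375]
-0.0065 64 x [-0.0052  0.0008] z [0.0329 0.0343 0.0376]
-0.0035 39 x [-0.0052  0.0007] z [0.0331 0.0344 0.0379]
0.0055 33 x [-0.0056  0.0006] z [0.0332 0.0347 0.038 ]
0.0085 65 x [-0.0052  0.0005] z [0.0327 0.0344 0.0384]
0.0115 59 x [-0.0043  0.0006] z [0.0305 0.0328 0.0377]
0.0145 34 x [-0.0014  0.0004] z [0.0287 0.0316 0.0348]
0.0175 75 x [-0.0053  0.0005] z [0.0244 0.0271 0.0318]
0.0205 85 x [-0.0058  0.0003] z [0.0219 0.0245 0.0297]
0.0235 82 x [-0.0064  0.0005] z [0.0198 0.0221 0.0266]
0.0265 81 x [-0.0062  0.0005] z [0.018  0.0201 0.025 ]
0.0295 31 x [-0.0019  0.0008] z [0.0182 0.0197 0.0219]
```

>>> play_rows:
  commands:
    - [[-0.0003,0,0.0004,0,0,0,1],[-0.0006,0.0001,0.0008,0,0,0,1],[-0.001,0.0001,0.0011,0,0,0,1],[-0.0013,0.0001,0.0015,0,0,0,1],[-0.0013,0.0001,0.0015,0,0,0,1]]

```text
time_s: 8.7
tcp_pos: [0.4963, 0.2277, 0.2066]
ee_rot: [[-0.094, -0.763, 0.64], [-0.996, 0.073, -0.06], [-0.001, -0.643, -0.766]]
wrist_force: [-0.6, -0.5, -3.5]
gripper_width: 0.091
```

>>> play_rows:
  commands:
    - [[-0.0002,0,0.0002,0,0,0,1],[-0.0003,0,0.0004,0,0,0,1],[-0.0003,0,0.0004,0,0,0,1]]

```text
time_s: 9.0
tcp_pos: [0.4961, 0.2276, 0.2068]
ee_rot: [[-0.095, -0.763, 0.64], [-0.996, 0.073, -0.06], [-0.0, -0.643, -0.766]]
wrist_force: [0.5, -0.9, -3.4]
gripper_width: 0.093
```

>>> play_rows:
  commands:
    - [[-0.0002,0,0.0002,0,0,0,1],[-0.0003,0,0.0004,0,0,0,1],[-0.0003,0,0.0004,0,0,0,1]]

```text
time_s: 9.3
tcp_pos: [0.4959, 0.2276, 0.207]
ee_rot: [[-0.095, -0.763, 0.639], [-0.995, 0.073, -0.061], [-0.0, -0.642, -0.767]]
wrist_force: [4.6, 0.7, -6.9]
gripper_width: 0.09
```

>>> play_rows:
  commands:
    - [[0.0002,0,-0.0003,0,0,0,1],[0.0005,0,-0.0006,0,0,0,1],[0.0005,0,-0.0006,0,0,0,1],[0.0005,0,-0.0006,0,0,0,1]]

```text
time_s: 9.7
tcp_pos: [0.4962, 0.2276, 0.2069]
ee_rot: [[-0.095, -0.762, 0.64], [-0.996, 0.073, -0.06], [-0.001, -0.643, -0.766]]
wrist_force: [0.0, 0.3, -4.0]
gripper_width: 0.086
```

>>> play_rows:
  commands:
    - [[0.0008,-0.0001,0.0006,0,0,0,1],[0.0019,-0.0002,0.0016,0,0,0,1],[0.0031,-0.0003,0.0026,0,0,0,1],[0.0038,-0.0004,0.0032,0,0,0,1],[0.0038,-0.0004,0.0032,0,0,0,1]]

```text
time_s: 10.2
tcp_pos: [0.5002, 0.2273, 0.2102]
ee_rot: [[-0.095, -0.762, 0.64], [-0.996, 0.073, -0.06], [-0.001, -0.643, -0.766]]
wrist_force: [-0.4, -0.3, -2.8]
gripper_width: 0.087
```

Run:
```python
from g import *
s,c,W=look("w4"); rise(s,W)
```

```text
10.2 [0.5002 0.2273 0.2102] F [-0.3607 -0.3236 -2.7706] M [0.1934 2.0942 0.0031] w 0.08689048262803323
link edge y [-0.0025  0.001   0.005 ] z [0.0205 0.1187]
shoulder z [0.0127 0.0134 0.0139]
-0.0185 26 x [-0.0061 -0.0007] z [0.0361 0.0377 0.0401]
-0.0155 64 x [-0.0062  0.0002] z [0.035  0.0369 0.0403]
-0.0125 52 x [-0.0032  0.0005] z [0.0329 0.0365 0.04  ]
-0.0095 65 x [-0.0039  0.0005] z [0.0293 0.0353 0.04  ]
-0.0065 70 x [-0.0036  0.0005] z [0.0295 0.0361 0.04  ]
-0.0035 42 x [-0.0062  0.0004] z [0.0308 0.0366 0.0397]
0.0055 36 x [-0.0064  0.0003] z [0.036  0.0369 0.0403]
0.0085 70 x [-0.0064  0.0005] z [0.0353 0.0367 0.0403]
0.0115 64 x [-0.0063  0.0006] z [0.0356 0.0368 0.0401]
0.0145 54 x [-0.0038  0.0004] z [0.0335 0.0367 0.0401]
0.0175 76 x [-0.0062  0.0002] z [0.0316 0.0338 0.0392]
0.0205 78 x [-0.0066 -0.0001] z [0.0288 0.031  0.0353]
0.0235 76 x [-0.0064  0.0002] z [0.0262 0.0286 0.033 ]
0.0265 87 x [-0.0068  0.0001] z [0.0238 0.0264 0.0315]
0.0295 87 x [-0.0067  0.0003] z [0.0211 0.0237 0.028 ]
```

>>> play_rows:
  commands:
    - [[0.0008,-0.0001,0.0006,0,0,0,1],[0.0019,-0.0002,0.0016,0,0,0,1],[0.0031,-0.0003,0.0026,0,0,0,1],[0.0038,-0.0004,0.0032,0,0,0,1],[0.0038,-0.0004,0.0032,0,0,0,1]]

```text
time_s: 10.75
tcp_pos: [0.504, 0.2269, 0.2133]
ee_rot: [[-0.095, -0.762, 0.64], [-0.996, 0.073, -0.06], [-0.001, -0.643, -0.766]]
wrist_force: [0.1, 0.6, -2.5]
gripper_width: 0.092
```

>>> play_rows:
  commands:
    - [[0.0008,-0.0001,0.0006,0,0,0,1],[0.0019,-0.0002,0.0016,0,0,0,1],[0.0031,-0.0003,0.0026,0,0,0,1],[0.0038,-0.0004,0.0032,0,0,0,1],[0.0038,-0.0004,0.0032,0,0,0,1]]

```text
time_s: 11.25
tcp_pos: [0.5078, 0.2265, 0.2165]
ee_rot: [[-0.095, -0.762, 0.64], [-0.996, 0.073, -0.06], [-0.001, -0.643, -0.766]]
wrist_force: [0.9, 0.3, -2.3]
gripper_width: 0.087
```

Run:
```python
from g import *
s,c,W=look("w5"); rise(s,W)
```

```text
11.25 [0.5078 0.2265 0.2165] F [ 0.8912  0.2924 -2.2628] M [ 0.2328  2.1218 -0.0098] w 0.08732471495623328
link edge y [-0.0024  0.001   0.005 ] z [0.021 0.119]
shoulder z [0.0127 0.0135 0.014 ]
-0.0095 7 x [-0.0052 -0.0021] z [0.0376 0.0384 0.0395]
-0.0065 63 x [-0.0067  0.0003] z [0.0355 0.0369 0.0402]
-0.0035 42 x [-0.0063  0.0007] z [0.035  0.0365 0.0398]
0.0055 36 x [-0.0062  0.0005] z [0.0352 0.037  0.0396]
0.0085 70 x [-0.0064  0.0003] z [0.0351 0.0368 0.0405]
0.0115 64 x [-0.0063  0.0004] z [0.0352 0.0369 0.0399]
0.0145 52 x [-0.0042  0.0004] z [0.0353 0.0371 0.0408]
0.0175 69 x [-0.0065  0.0005] z [0.0353 0.0368 0.0398]
0.0205 68 x [-0.0064  0.0003] z [0.0353 0.0365 0.04  ]
0.0235 72 x [-0.0061  0.0005] z [0.0346 0.0368 0.0398]
0.0265 79 x [-0.0067  0.0004] z [0.0322 0.0347 0.0391]
0.0295 85 x [-0.0065  0.0002] z [0.0297 0.0322 0.0369]
```

Still free, with the barb in the window and the alignment held. I continue.

>>> play_rows:
  commands:
    - [[0.0008,-0.0001,0.0006,0,0,0,1],[0.0019,-0.0002,0.0016,0,0,0,1],[0.0031,-0.0003,0.0026,0,0,0,1],[0.0038,-0.0004,0.0032,0,0,0,1],[0.0038,-0.0004,0.0032,0,0,0,1]]

```text
time_s: 11.8
tcp_pos: [0.5117, 0.2261, 0.2197]
ee_rot: [[-0.095, -0.762, 0.64], [-0.995, 0.073, -0.06], [-0.001, -0.643, -0.766]]
wrist_force: [-0.3, 0.0, -4.1]
gripper_width: 0.089
```

>>> play_rows:
  commands:
    - [[0.0008,-0.0001,0.0006,0,0,0,1],[0.0019,-0.0002,0.0016,0,0,0,1],[0.0031,-0.0003,0.0026,0,0,0,1],[0.0038,-0.0004,0.0032,0,0,0,1],[0.0038,-0.0004,0.0032,0,0,0,1]]

```text
time_s: 12.3
tcp_pos: [0.5154, 0.2257, 0.2229]
ee_rot: [[-0.095, -0.762, 0.64], [-0.995, 0.073, -0.06], [-0.001, -0.643, -0.766]]
wrist_force: [-1.4, -0.4, -2.7]
gripper_width: 0.093
```

>>> play_rows:
  commands:
    - [[0.0008,-0.0001,0.0006,0,0,0,1],[0.0023,-0.0002,0.0019,0,0,0,1],[0.0046,-0.0004,0.0039,0,0,0,1],[0.0069,-0.0006,0.0058,0,0,0,1],[0.0076,-0.0007,0.0064,0,0,0,1]]

```text
time_s: 12.8
tcp_pos: [0.5233, 0.2251, 0.2296]
ee_rot: [[-0.095, -0.762, 0.64], [-0.995, 0.073, -0.06], [-0.001, -0.643, -0.766]]
wrist_force: [0.3, -0.5, -3.1]
gripper_width: 0.09
```

>>> play_rows:
  commands:
    - [[0.0023,-0.0002,0.0019,0,0,0,1],[0.0069,-0.0006,0.0058,0,0,0,1],[0.0114,-0.0011,0.0096,0,0,0,1],[0.0145,-0.0014,0.0122,0,0,0,1],[0.0152,-0.0014,0.0128,0,0,0,1]]

```text
time_s: 13.3
tcp_pos: [0.5386, 0.2238, 0.2426]
ee_rot: [[-0.095, -0.762, 0.64], [-0.995, 0.073, -0.06], [-0.001, -0.643, -0.766]]
wrist_force: [-0.2, 0.3, -3.3]
gripper_width: 0.088
```

Run:
```python
from g import *
s,c,W=look("w6"); 
im=c["image"][120:420,160:560]; cv2.imwrite("pics/w6c.png",cv2.resize(im,(600,450))[...,::-1])
```

```text
13.3 [0.5386 0.2238 0.2426] F [-0.213   0.2627 -3.2684] M [0.1875 2.1587 0.0476] w 0.08752032846016179
```

View pics/w6c.png

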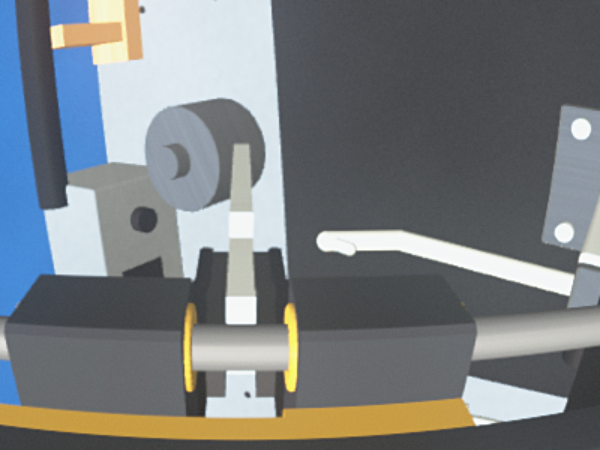

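The link is off the hook: the barb tip is at (325,241) and the link, at (242,260), is clear of it. Now I raise it, untilt it and carry it over to the block.

>>> play_rows:
  commands:
    - [[0.01,-0.001,0.02,0,0,0,1],[0.02,-0.002,0.05,0,0,0,1],[0.03,-0.003,0.085,0,0,0,1],[0.03,-0.003,0.11,0,0,0,1],[0.03,-0.003,0.12,0,0,0,1]]

```text
time_s: 13.85
tcp_pos: [0.5685, 0.2215, 0.3651]
ee_rot: [[-0.095, -0.761, 0.642], [-0.996, 0.075, -0.058], [-0.004, -0.645, -0.764]]
wrist_force: [0.7, -0.0, -2.8]
gripper_width: 0.087
```

>>> play_rows:
  commands:
    - [[0,0,0,0.006,0.06,0,1],[0,-0.01,0,0.016,0.17,0,1],[0,-0.03,0,0.029,0.31,0,1],[0,-0.055,0,0.042,0.45,0,1],[0,-0.08,0,0.055,0.58,0,1]]

```text
time_s: 14.35
tcp_pos: [0.5675, 0.1404, 0.3622]
ee_rot: [[-0.093, -0.99, 0.109], [-0.996, 0.093, -0.009], [-0.001, -0.109, -0.994]]
wrist_force: [0.7, -0.9, -2.6]
gripper_width: 0.092
```

>>> play_rows:
  commands:
    - [[-0.01,-0.025,0,0.0075,0.08,0,1],[-0.025,-0.05,0,0.0107,0.115,0,1],[-0.04,-0.085,0,0.0107,0.115,0,1],[-0.055,-0.12,0,0.0107,0.115,0,1],[-0.07,-0.155,0,0.0107,0.115,0,1]]

```text
time_s: 14.85
tcp_pos: [0.4968, -0.0163, 0.3607]
ee_rot: [[-0.096, -0.995, -0.003], [-0.995, 0.096, -0.001], [0.002, 0.003, -1.0]]
wrist_force: [0.3, -0.1, -2.4]
gripper_width: 0.09
```

>>> play_rows:
  commands:
    - [[-0.015,-0.035,0,0,0,0,1],[-0.03,-0.07,0,0,0,0,1],[-0.045,-0.105,-0.01,0,0,0.01,1],[-0.06,-0.13,-0.03,0,0,0.02,1],[-0.07,-0.15,-0.05,0,0,0.03,1]]

```text
time_s: 15.35
tcp_pos: [0.4261, -0.1661, 0.3108]
ee_rot: [[-0.067, -0.998, -0.001], [-0.998, 0.067, -0.0], [0.0, 0.001, -1.0]]
wrist_force: [-0.0, 0.7, -3.4]
gripper_width: 0.094
```

>>> play_rows:
  commands:
    - [[0,-0.005,-0.01,0,0,0,1],[0,-0.005,-0.012,0,0,0,1],[0,-0.005,-0.012,0,0,0,1],[0,-0.005,-0.012,0,0,0,1],[0,-0.005,-0.012,0,0,0,1]]

```text
time_s: 15.85
tcp_pos: [0.4289, -0.1689, 0.3007]
ee_rot: [[-0.064, -0.998, 0.001], [-0.998, 0.064, -0.0], [0.0, -0.001, -1.0]]
wrist_force: [0.4, -0.4, -2.8]
gripper_width: 0.087
```

Run:
```python
from g import *
s,c,W=look("w7"); print(s["ee_rot"])
P=W.reshape(-1,3)
B=lambda a,b:P[np.all((P>np.array(a))&(P<np.array(b)),1)]
k=B([.37,-.34,.040],[.53,-.18,.050]); print("blk",len(k),cv2.minAreaRect((k[:,:2]*1000).astype(np.float32)),np.median(k[:,2]))
sp=B([.44,-.33,.07],[.50,-.19,.085]); print("spare",len(sp),cv2.minAreaRect((sp[:,:2]*1000).astype(np.float32)))
f=B([.40,-.31,.0],[.46,-.21,.036]); print("slot inside",len(f),np.percentile(f,[2,50,98],axis=0))
cv2.imwrite("pics/w7s.png",c["image"][...,::-1])
```

```text
15.85 [ 0.4289 -0.1689  0.3007] F [ 0.4304 -0.4261 -2.8167] M [0.0158 0.0519 0.041 ] w 0.0867292354297392
[[-0.0638 -0.998   0.0014]
 [-0.998   0.0638 -0.0002]
 [ 0.0001 -0.0015 -1.    ]]
blk 5875 ((451.283203125, -259.78814697265625), (86.11397552490234, 100.36024475097656), 86.57162475585938) 0.04492056494969354
spare 351 ((472.47674560546875, -261.54571533203125), (43.119178771972656, 8.70654296875), 85.76912689208984)
slot inside 561 [[ 0.401  -0.3097  0.0002]
 [ 0.4293 -0.2607  0.0144]
 [ 0.4556 -0.2104  0.0247]]
```

View pics/w7s.png

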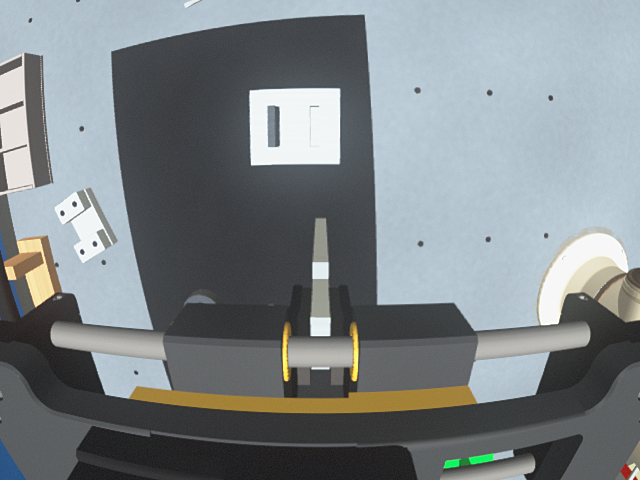

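The block is centred at about (295,126), with the empty slot at (314,127) and the spare at (273,127). Held by the tab, the link hangs plumb at (320,270). I work out the slot and link offsets in the same camera frame.

```bash
cat >> g.py <<'E'
def slot(s,W):
    P=W.reshape(-1,3); L=(P-s["tcp_pos"])@np.array(s["ee_rot"])
    e=L[(L[:,0]>.0165)&(L[:,0]<.02)&(L[:,2]>.03)&(abs(L[:,1])<.01)]
    lc=np.array([np.percentile(e[:,0],95)-.022,(np.percentile(e[:,1],3)+np.percentile(e[:,1],97))/2,.1196]); print("link in tool",lc,"edge tilt",[np.mean(np.percentile(e[(e[:,2]>a)&(e[:,2]<a+.03)][:,1],[5,95])) for a in(.03,.055,.085)])
    F=s["tcp_pos"]+np.array(s["ee_rot"])@lc
    k=P[np.all((P>[.37,-.34,.040])&(P<[.53,-.18,.050]),1)]
    (cx,cy),(w,h),an=cv2.minAreaRect((k[:,:2]*1000).astype(np.float32)); yaw=an-90 if w<h else an
    yr=np.radians(yaw);X=np.array([np.cos(yr),np.sin(yr)]);Y=np.array([-X[1],X[0]]);C=np.array([cx,cy])/1000
    q=np.stack([(P[:,:2]-C)@X,(P[:,:2]-C)@Y,P[:,2]],1)
    i=q[(abs(q[:,0]+.022)<.012)&(abs(q[:,1])<.032)&(q[:,2]<.041)&(q[:,2]>.01)]
    if len(i)>20: print("interior",len(i),"x",np.percentile(i[:,0],[1,50,99]),"y",np.percentile(i[:,1],[1,50,99]),"z",np.percentile(i[:,2],[1,50]))
    S=C-.022*X; print("blk",C,(w,h),"yaw",yaw,"slot",S,"foot",F,"go",S-F[:2],"tool yaw",np.degrees(np.arctan2(-s["ee_rot"][1][1],-s["ee_rot"][0][1])))
E
python3 - <<'E'
from g import *
s,c=pickle.load(open("w7.pkl","rb")); slot(s,wcloud(c,s))
E
```

```text
link in tool [-0.0033 -0.001   0.1196] edge tilt [np.float64(0.001371400181559651), np.float64(0.0015609651137416796), np.float64(9.581012436343708e-05)]
interior 374 x [-0.0267 -0.0218 -0.0172] y [-0.0239 -0.0007  0.0239] z [0.013 0.015]
blk [ 0.4513 -0.2598] (86.11397552490234, 100.36024475097656) yaw -3.428375244140625 slot [ 0.4293 -0.2585] foot [ 0.4303 -0.1657  0.1811] go [-0.001  -0.0928] tool yaw -3.6592478976307783
```

>>> play_rows:
  commands:
    - [[0.0003,-0.015,0,0,0,0,1],[0.0006,-0.04,0,0,0,0,1],[0.001,-0.07,0,0,0,0,1],[0.0013,-0.088,0,0,0,0,1],[0.0013,-0.0933,0,0,0,0,1]]

```text
time_s: 16.4
tcp_pos: [0.4298, -0.2639, 0.3]
ee_rot: [[-0.066, -0.998, 0.0], [-0.998, 0.066, -0.0], [0.0, -0.0, -1.0]]
wrist_force: [-0.2, -0.0, -2.9]
gripper_width: 0.093
```

>>> play_rows:
  commands:
    - [[0,0,-0.015,0,0,0,1],[0,0,-0.045,0,0,0,1],[0,0,-0.075,0,0,0,1],[0,0,-0.098,0,0,0,1],[0,0,-0.11,0,0,0,1]]

```text
time_s: 16.9
tcp_pos: [0.4286, -0.2617, 0.1881]
ee_rot: [[-0.065, -0.998, -0.003], [-0.998, 0.065, 0.001], [-0.001, 0.003, -1.0]]
wrist_force: [0.3, 0.1, -3.0]
gripper_width: 0.09
```

>>> play_rows:
  commands:
    - [[0,0,0,0,0,0,1],[0,0,0,0,0,0,1],[0,0,0,0,0,0,1],[0,0,0,0,0,0,1],[0,0,0,0,0,0,1]]

```text
time_s: 17.4
tcp_pos: [0.4298, -0.2629, 0.1908]
ee_rot: [[-0.065, -0.998, 0.002], [-0.998, 0.065, -0.0], [0.0, -0.002, -1.0]]
wrist_force: [-1.0, 1.0, -2.9]
gripper_width: 0.094
```

Run:
```python
from g import *
s,c,W=look("w8"); slot(s,W)
im=c["image"][120:420,160:560]; cv2.imwrite("pics/w8c.png",cv2.resize(im,(800,600),interpolation=cv2.INTER_CUBIC)[...,::-1])
L=(W.reshape(-1,3)-s["tcp_pos"])@np.array(s["ee_rot"])
for z0 in np.arange(.04,.13,.01):
    q=L[(abs(L[:,1])<.008)&(L[:,0]>.0165)&(L[:,0]<.02)&(L[:,2]>z0)&(L[:,2]<z0+.01)]
    if len(q)>2: print(round(z0,2),len(q),np.percentile(q,[3,97],axis=0)[:,:2].T.round(4).tolist(),q[:,2].max())
```

```text
17.4 [ 0.4298 -0.2629  0.1908] F [-1.0462  0.9644 -2.8825] M [0.0181 0.0539 0.0064] w 0.09358654227859696
link in tool [-0.0023 -0.0002  0.1196] edge tilt [np.float64(0.001323545642970527), np.float64(0.0016099365254922606), np.float64(0.0007675422011905997)]
interior 175 x [-0.0274 -0.0219 -0.0167] y [-0.0197 -0.0117 -0.0009] z [0.0135 0.0152]
blk [ 0.4509 -0.26  ] (85.62930297851562, 101.105224609375) yaw -3.5662765502929688 slot [ 0.4289 -0.2586] foot [ 0.4303 -0.2606  0.0712] go [-0.0014  0.002 ] tool yaw -3.7315026786699472
0.04 51 [[0.0165, 0.0173], [-0.0022, 0.0048]] 0.049481499873700346
0.05 41 [[0.0165, 0.0169], [-0.0023, 0.0048]] 0.058818338858131834
0.06 23 [[0.0165, 0.0169], [-0.0019, 0.0047]] 0.06993679939864035
0.07 11 [[0.0165, 0.0167], [-0.0018, 0.0053]] 0.0751469250835874
0.09 4 [[0.0165, 0.0166], [-0.0016, 0.0032]] 0.09686236991279441
```

View pics/w8c.png

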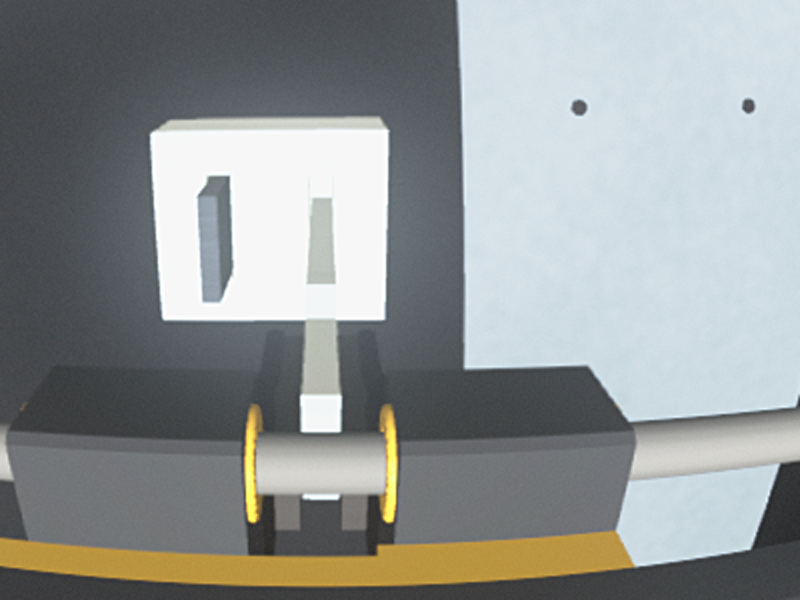

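The link hangs over the slot, with its foot end at (320,200) and the slot edge just beyond at (320,185). Its side edge seems to have rotated slightly in the grip, so I fit that.

```bash
cat >> g.py <<'E'
def edge(s,W):
    L=(W.reshape(-1,3)-s["tcp_pos"])@np.array(s["ee_rot"])
    out=[]
    for z0 in np.arange(.03,.13,.01):
        q=L[(abs(L[:,1]-.0012)<.004)&(L[:,0]>.005)&(L[:,0]<.026)&(L[:,2]>z0)&(L[:,2]<z0+.01)]
        if len(q)>3: out.append((z0+.005,np.median(q[:,0]),np.percentile(q[:,1],3),np.percentile(q[:,1],97),len(q)))
    o=np.array(out); print(o); p=np.polyfit(o[:,0],o[:,1],1); print("slope deg",np.degrees(np.arctan(p[0])),"edge at foot",np.polyval(p,.1196))
E
python3 - <<'E'
from g import *
for n in("w2","w6","w7","w8"):
    s,c=pickle.load(open(n+".pkl","rb")); print(n); edge(s,wcloud(c,s))
E
```

```text
w2
[[ 0.035   0.0179 -0.0026  0.0047 70.    ]
 [ 0.045   0.018  -0.0022  0.0048 76.    ]
 [ 0.055   0.0179 -0.0024  0.0049 52.    ]
 [ 0.065   0.0182 -0.0025  0.0046 60.    ]
 [ 0.075   0.0181 -0.0027  0.0046 41.    ]
 [ 0.085   0.018  -0.0022  0.0047 49.    ]
 [ 0.095   0.0182 -0.0023  0.0049 36.    ]
 [ 0.105   0.0181 -0.0024  0.005  27.    ]
 [ 0.115   0.0179 -0.0025  0.0043 26.    ]]
slope deg 0.04094606555090182 edge at foot 0.018069452525764668
w6
[[ 0.035   0.0176 -0.0023  0.0049 68.    ]
 [ 0.045   0.0177 -0.0025  0.005  80.    ]
 [ 0.055   0.0176 -0.0024  0.0047 51.    ]
 [ 0.065   0.0179 -0.0022  0.0048 55.    ]
 [ 0.075   0.0176 -0.0023  0.005  41.    ]
 [ 0.085   0.0175 -0.0025  0.0052 50.    ]
 [ 0.095   0.0178 -0.0025  0.0046 30.    ]
 [ 0.105   0.0175 -0.002   0.0047 30.    ]
 [ 0.115   0.0173 -0.0021  0.0048 30.    ]]
slope deg -0.17154600138431014 edge at foot 0.017498555038815658
w7
[[ 0.035   0.017  -0.0021  0.0048 65.    ]
 [ 0.045   0.0167 -0.0022  0.0048 69.    ]
 [ 0.055   0.0167 -0.0024  0.005  50.    ]
 [ 0.065   0.0166 -0.0019  0.0051 58.    ]
 [ 0.075   0.0165 -0.002   0.0046 36.    ]
 [ 0.085   0.0162 -0.0021  0.0048 35.    ]
 [ 0.095   0.0162 -0.0023  0.0049 42.    ]
 [ 0.105   0.0161 -0.0024  0.005  33.    ]
 [ 0.115   0.0158 -0.0018  0.0051 27.    ]]
slope deg -0.7747095351408493 edge at foot 0.01581335915264873
w8
[[ 0.035   0.017  -0.0021  0.0047 65.    ]
 [ 0.045   0.0167 -0.0022  0.0048 70.    ]
 [ 0.055   0.0166 -0.0024  0.005  53.    ]
 [ 0.065   0.0164 -0.0019  0.0051 58.    ]
 [ 0.075   0.0164 -0.002   0.0046 37.    ]
 [ 0.085   0.0161 -0.0021  0.0047 35.    ]
 [ 0.095   0.016  -0.0023  0.0049 42.    ]
 [ 0.105   0.016  -0.0024  0.005  33.    ]
 [ 0.115   0.0157 -0.0018  0.0051 20.    ]]
slope deg -0.8471418612149892 edge at foot 0.01563425335163289
```

>>> play_rows:
  commands:
    - [[0.0001,-0.0002,-0.001,-0.004,0,0,1],[0.0002,-0.0005,-0.005,-0.0145,0,0,1],[0.0002,-0.0005,-0.01,-0.0145,0,0,1],[0.0002,-0.0005,-0.015,-0.0145,0,0,1],[0.0002,-0.0005,-0.018,-0.0145,0,0,1]]

```text
time_s: 17.95
tcp_pos: [0.4292, -0.2631, 0.1711]
ee_rot: [[-0.065, -0.998, -0.001], [-0.998, 0.065, -0.014], [0.014, 0.0, -1.0]]
wrist_force: [0.1, 0.3, -3.0]
gripper_width: 0.089
```

>>> play_rows:
  commands:
    - [[0,0,0,0,0,0,1],[0,0,0,0,0,0,1],[0,0,0,0,0,0,1],[0,0,0,0,0,0,1],[0,0,0,0,0,0,1]]

```text
time_s: 18.45
tcp_pos: [0.4297, -0.2633, 0.1721]
ee_rot: [[-0.065, -0.998, 0.0], [-0.998, 0.065, -0.015], [0.014, -0.001, -1.0]]
wrist_force: [-0.3, -0.4, -3.2]
gripper_width: 0.089
```

Run:
```python
from g import *
s,c,W=look("w9"); slot(s,W); edge(s,W)
```

```text
18.45 [ 0.4297 -0.2633  0.1721] F [-0.3353 -0.3807 -3.1868] M [0.0847 0.0973 0.0187] w 0.08934001732552153
link in tool [-0.0025 -0.0006  0.1196] edge tilt [np.float64(0.0013935480954728157), np.float64(0.0015199568280504247), np.float64(0.0009376507047603999)]
interior 97 x [-0.0274 -0.0212 -0.0168] y [-0.0173 -0.0145  0.0014] z [0.0137 0.0154]
blk [ 0.4509 -0.26  ] (85.55596923828125, 100.61027526855469) yaw -3.3638381958007812 slot [ 0.4289 -0.2588] foot [ 0.4305 -0.2626  0.0525] go [-0.0016  0.0038] tool yaw -3.7317447803682673
[[ 0.035   0.0169 -0.0021  0.0052 64.    ]
 [ 0.045   0.0167 -0.0022  0.0048 71.    ]
 [ 0.055   0.0166 -0.0024  0.005  49.    ]
 [ 0.065   0.0164 -0.0019  0.0051 52.    ]
 [ 0.075   0.0165 -0.002   0.0046 40.    ]
 [ 0.085   0.0161 -0.0021  0.0048 35.    ]
 [ 0.095   0.0161 -0.0023  0.0049 42.    ]
 [ 0.105   0.016  -0.0024  0.005  33.    ]
 [ 0.115   0.0156 -0.0018  0.0051 20.    ]
 [ 0.125   0.0218 -0.0027  0.0045 99.    ]]
slope deg 1.115601086520236 edge at foot 0.01763431217026868
```

Foot and slot agree within 0.3 mm, so I lower gently.

>>> play_rows:
  commands:
    - [[0,0,-0.001,0,0,0,1],[0,0,-0.003,0,0,0,1],[0,0,-0.006,0,0,0,1],[0,0,-0.009,0,0,0,1],[0,0,-0.011,0,0,0,1]]

```text
time_s: 19.0
tcp_pos: [0.4294, -0.2632, 0.1604]
ee_rot: [[-0.065, -0.998, -0.001], [-0.998, 0.065, -0.014], [0.014, -0.0, -1.0]]
wrist_force: [0.5, 0.4, -3.2]
gripper_width: 0.087
```

>>> play_rows:
  commands:
    - [[0,0,-0.001,0,0,0,1],[0,0,-0.002,0,0,0,1],[0,0,-0.003,0,0,0,1],[0,0,-0.004,0,0,0,1],[0,0,-0.005,0,0,0,1]]

```text
time_s: 19.5
tcp_pos: [0.4297, -0.2633, 0.156]
ee_rot: [[-0.065, -0.998, 0.0], [-0.998, 0.065, -0.014], [0.014, -0.001, -1.0]]
wrist_force: [0.0, 0.9, -3.2]
gripper_width: 0.09
```

>>> play_rows:
  commands:
    - [[0,0,-0.002,0,0,0,1],[0,0,-0.005,0,0,0,1],[0,0,-0.008,0,0,0,1],[0,0,-0.01,0,0,0,1],[0,0,-0.011,0,0,0,1]]

```text
time_s: 20.0
tcp_pos: [0.4295, -0.2632, 0.1446]
ee_rot: [[-0.065, -0.998, -0.001], [-0.998, 0.065, -0.014], [0.014, -0.0, -1.0]]
wrist_force: [0.1, 0.1, -3.1]
gripper_width: 0.087
```

>>> play_rows:
  commands:
    - [[0,0,-0.001,0,0,0,1],[0,0,-0.002,0,0,0,1],[0,0,-0.003,0,0,0,1],[0,0,-0.004,0,0,0,1],[0,0,-0.005,0,0,0,1]]

```text
time_s: 20.5
tcp_pos: [0.4296, -0.2633, 0.1399]
ee_rot: [[-0.065, -0.998, 0.0], [-0.998, 0.065, -0.014], [0.014, -0.001, -1.0]]
wrist_force: [-0.8, 0.8, -2.1]
gripper_width: 0.093
```

>>> play_rows:
  commands:
    - [[0,0,-0.0005,0,0,0,1],[0,0,-0.001,0,0,0,1],[0,0,-0.0015,0,0,0,1],[0,0,-0.002,0,0,0,1],[0,0,-0.002,0,0,0,1]]

```text
time_s: 21.0
tcp_pos: [0.4296, -0.2632, 0.1379]
ee_rot: [[-0.065, -0.998, -0.0], [-0.998, 0.065, -0.014], [0.014, -0.001, -1.0]]
wrist_force: [-0.4, -0.1, -3.3]
gripper_width: 0.091
```

>>> play_rows:
  commands:
    - [[0,0,-0.0005,0,0,0,1],[0,0,-0.001,0,0,0,1],[0,0,-0.0015,0,0,0,1],[0,0,-0.002,0,0,0,1],[0,0,-0.002,0,0,0,1]]

```text
time_s: 21.5
tcp_pos: [0.4296, -0.2633, 0.1359]
ee_rot: [[-0.065, -0.998, -0.0], [-0.998, 0.065, -0.014], [0.014, -0.001, -1.0]]
wrist_force: [-0.5, -0.2, -2.5]
gripper_width: 0.088
```

>>> play_rows:
  commands:
    - [[0,0,-0.0003,0,0,0,1],[0,0,-0.0006,0,0,0,1],[0,0,-0.0008,0,0,0,1],[0,0,-0.0008,0,0,0,1]]

```text
time_s: 21.9
tcp_pos: [0.4296, -0.2633, 0.1351]
ee_rot: [[-0.065, -0.998, -0.0], [-0.998, 0.065, -0.014], [0.014, -0.001, -1.0]]
wrist_force: [-0.0, -0.9, -3.3]
gripper_width: 0.091
```

>>> play_rows:
  commands:
    - [[0,0,-0.0003,0,0,0,1],[0,0,-0.0006,0,0,0,1],[0,0,-0.0006,0,0,0,1]]

```text
time_s: 22.2
tcp_pos: [0.4298, -0.2633, 0.1349]
ee_rot: [[-0.065, -0.998, 0.0], [-0.998, 0.065, -0.015], [0.015, -0.001, -1.0]]
wrist_force: [-0.4, 0.1, -0.6]
gripper_width: 0.09
```

>>> play_rows:
  commands:
    - [[0,0,-0.0003,0,0,0,1],[0,0,-0.0006,0,0,0,1],[0,0,-0.0006,0,0,0,1]]

```text
time_s: 22.5
tcp_pos: [0.43, -0.2635, 0.1348]
ee_rot: [[-0.065, -0.998, 0.001], [-0.998, 0.065, -0.015], [0.015, -0.002, -1.0]]
wrist_force: [-0.6, 1.3, 5.9]
gripper_width: 0.094
```

The floor is felt at TCP z 0.1348, against 0.1346 expected. I release and back away upward.

>>> play_rows:
  commands:
    - [[0,0,0.0004,0,0,0,0.85],[0,0,0.0004,0,0,0,0.7],[0,0,0.0004,0,0,0,0.5],[0,0,0.0004,0,0,0,0.4],[0,0,0.0004,0,0,0,0.4]]

```text
time_s: 23.0
tcp_pos: [0.4295, -0.2633, 0.1342]
ee_rot: [[-0.065, -0.998, -0.0], [-0.998, 0.065, -0.014], [0.014, -0.001, -1.0]]
wrist_force: [0.4, -0.4, -0.4]
gripper_width: 0.428
```

>>> play_rows:
  commands:
    - [[0,0,0,0,0,0,0.4],[0,0,0,0,0,0,0.4],[0,0,0,0,0,0,0.4],[0,0,0,0,0,0,0.4],[0,0,0,0,0,0,0.4]]

```text
time_s: 23.5
tcp_pos: [0.4296, -0.2633, 0.1344]
ee_rot: [[-0.065, -0.998, 0.0], [-0.998, 0.065, -0.014], [0.014, -0.001, -1.0]]
wrist_force: [0.3, -0.2, 0.2]
gripper_width: 0.599
```

>>> play_rows:
  commands:
    - [[0,0,0.005,0,0,0,0.4],[0,0,0.02,0,0,0,0.4],[0,0,0.045,0,0,0,0.4],[0,0,0.075,0,0,0,0.4],[0,0,0.1,0,0,0,0.4]]

```text
time_s: 24.0
tcp_pos: [0.4298, -0.2634, 0.2363]
ee_rot: [[-0.065, -0.998, 0.001], [-0.998, 0.065, -0.015], [0.015, -0.002, -1.0]]
wrist_force: [0.8, -0.5, -0.7]
gripper_width: 0.599
```

>>> play_rows:
  commands:
    - [[0,0.01,0.02,0,0,0,0.4],[0,0.025,0.03,0,0,0,0.4],[0,0.04,0.035,0,0,0,0.4],[0,0.05,0.035,0,0,0,0.4],[0,0.05,0.035,0,0,0,0.4]]

```text
time_s: 24.5
tcp_pos: [0.4295, -0.2124, 0.2695]
ee_rot: [[-0.063, -0.998, 0.0], [-0.998, 0.063, -0.014], [0.014, -0.001, -1.0]]
wrist_force: [-0.9, 0.6, -0.3]
gripper_width: 0.602
```

>>> play_rows:
  commands:
    - [[0,0,0,0,0,0,0.4],[0,0,0,0,0,0,0.4],[0,0,0,0,0,0,0.4],[0,0,0,0,0,0,0.4],[0,0,0,0,0,0,0.4]]

```text
time_s: 25.0
tcp_pos: [0.4296, -0.2135, 0.2692]
ee_rot: [[-0.066, -0.998, -0.0], [-0.998, 0.066, -0.014], [0.014, -0.001, -1.0]]
wrist_force: [0.3, 0.7, -1.0]
gripper_width: 0.599
```

Run:
```python
from g import *
s,c,W=look("w10"); P=W.reshape(-1,3)
t=P[np.all((P>[.40,-.30,.155])&(P<[.455,-.22,.175]),1)]; print("tab top",len(t),np.percentile(t,[1,50,99],axis=0),cv2.minAreaRect((t[:,:2]*1000).astype(np.float32)))
e=P[np.all((P>[.41,-.30,.05])&(P<[.45,-.27,.11]),1)]
if len(e)>5: print("side edge",len(e),np.polyfit(e[:,2],e[:,0],1),np.polyfit(e[:,2],e[:,1],1),np.median(e,0))
sp=P[np.all((P>[.455,-.33,.07])&(P<[.50,-.19,.085]),1)]; print("spare",len(sp),cv2.minAreaRect((sp[:,:2]*1000).astype(np.float32)))
a=c["image"][40:440,40:600]; b=r.capture("side")["image"][140:420,190:510]
cv2.imwrite("pics/end.png",np.hstack([cv2.resize(a,(400,300)),cv2.resize(b,(400,300))])[...,::-1])
```

```text
25.0 [ 0.4296 -0.2135  0.2692] F [ 0.2864  0.6511 -0.9963] M [0.0366 0.0866 0.0251] w 0.5987546864147214
tab top 395 [[ 0.424  -0.2712  0.1569]
 [ 0.4283 -0.2589  0.1629]
 [ 0.4326 -0.2458  0.1644]] ((428.342041015625, -258.4804382324219), (25.53499984741211, 7.397470474243164), 86.25992584228516)
side edge 18 [-0.0129  0.4279] [-0.0013 -0.2801] [ 0.4267 -0.2802  0.0899]
spare 412 ((472.5674133300781, -261.35809326171875), (43.73405838012695, 8.690348625183105), 87.50450897216797)
```

View pics/end.png

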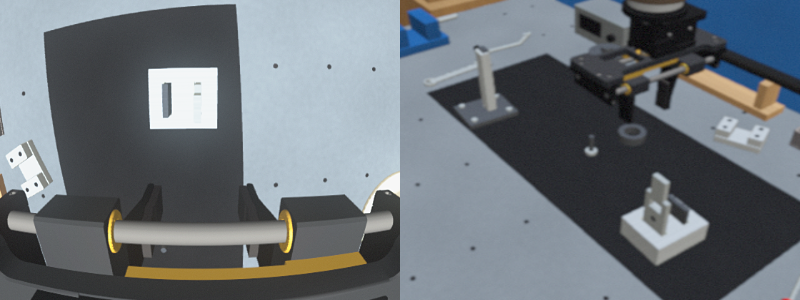

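The last picture shows the link standing in the near slot, at (655,205) in the right half, with the fingers clear of it. Its tab top is at z 0.163 (15 + 148 mm), its centre is within about 1 mm of the slot's, and the spare has not moved. I hand in.

```bash
python3 -c "
from station import r
print(r.finish_job())"
```

```text
the job is handed in; nothing more can be done
None
```

The load link is off the hook and standing upright in the empty slot, released, and I handed the job in at about 25 s of the 72 s allowed. No verdict was reported.

- **Off the hook:** I gripped the tab, raised the link, slid it to the bend and tilted it 40°. I felt the underside of the hook with about 6 N, backed off 0.8 mm and slid the link out along the rise. No other contact showed in the wrist force readings, which I took between short moves.
- **Into the slot:** I corrected a 0.85° roll in the grip, then lowered the link. The slot floor was felt with about 9 N at TCP z 0.1348 m, against 0.1346 m expected.
- **Last checks:**
  - The tab top is at z 0.163 m, as expected.
  - The link's centre is within about 1 mm of the slot's, and it leans less than 1°.
  - The spare is within 0.2 mm of its earlier measured place.
  - The fingers are well clear of the link.
  - The other loose things look undisturbed in the last picture, but I did not measure them.

One disagreement came up. The wrist camera sees the link about 1.3 mm off the jaw centre, so I aligned link and slot in the camera's own frame. The arm also swung up to 4 mm once after a fast move near the bend, without hard contact, so I moved slowly past the barb.

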